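# Turn the reversible remote rack back to front on its two-pin base

## Task

The upright wooden rack on the desk stands back to front on its base, with its ledge facing away from the shallow tray. Lift the rack off the two pins, turn it round to the other face and seat it again, upright and fully down on the same pins, so that its ledge faces the tray side of the base; then let go. Do not move the picture panel standing beside it.

Things in the scene. Friction and masses are not known exactly. Their poses are not given: they have to be found in the camera images.
- rack: Loose wooden rack, 0.2-0.42 kg, mm: upright panel 16 thick (x), 130 wide, top 150 above the underside, on a foot plate 90 x 140 x 14. Ledge on the +x face 34 deep, 120 wide, at heights 50-77; -x face plain; top 70 of both faces clear to pinch. 24 mm holes through the foot at (x, y) = ±(24, 45), ±(24, 12). Origin: centre of underside, z up. Starts seated on the base at about 180 deg yaw to it.
- base: Fixed wooden board, mm: 18 thick, 180 wide, x from -55 to 125; shallow tray with 10 high rims at x = 59-125. Two steel pins at (x, y) = (24, 45) and (-24, -12), 28 tall, 14 across for 12, then tapering to 6. Origin: on the desk under the rack's place, x towards the tray, z up. The rack fits only with its origin 18 above this origin, at yaw 0 or 180 deg to it; yaw 0 puts the ledge tray-side.
- picture: Bystander: a loose wooden picture panel, 110 wide (y), 16 thick (x), 134 tall, no ledge, on a foot 70 by 110 mm, standing on the desk beside the base. Origin: centre of the foot's underside; the picture is on its +x face. It stays where it is.
- ledge (a point): Point on the rack in the middle of the top of its ledge: 25 mm in +x and 57 mm in +z from the rack's origin.

How it is judged:
By the outcome, as a careful person would: the job done as asked, in the order asked, and still so for the second after the job is handed in, with the robot touching nothing.
It also fails if it takes over 42 s, if anything falls off the work surface, if the arm or the gripper's body presses on something with over 40 N, if the wrist force passes 120 N, or if a joint passes its speed limit or range.

## Robot

A 6-joint arm with a two-finger parallel gripper is mounted at the origin on the work surface. World frame = base frame: x ahead of the robot, y to its left, z up, the work surface at z = 0. Lengths are in m, angles in degrees, forces in N, time in s.
With the tool pointing down it reaches from about 0.325 to 0.85 m from the base axis. Payload 15.5 kg.
Tool frame: the origin (TCP) lies at the very end of the fingers, on their centre line; the grasp point (between the pads) lies arm.grip_depth behind it (arm.grip_depth is the distance from the TCP to the grasp point, in m); z points along the fingers, y is the line along which they close (so a half turn about z gives the same grasp; the last joint's range is limited). The gripper opens to 91 mm and grips with 3 to 60 N. Pads are 32 mm wide; open, the fingers measure 118 mm over their backs; the gripper's body (76 mm by 178 mm) begins 60 mm behind the grasp point.
Start: joints at [-77.263, 28.281, 77.091, -0, 74.628, -5.472], TCP at [0.195, -0.594, 0.214] pointing down, gripper open.
Joint ranges: [-166.48, 166.48], [-47.26, 123.95], [12.59, 153.08], [-70.14, 250.14], [6.76, 159.57], [-176.63, 176.63]. Speed limits (degrees/s): [108.29, 108.29, 147.25, 172.46, 172.46, 172.46].

## Interface

Orientations are given as a 3x3 rotation matrix whose columns are the frame's x, y, z axes.
In Python, from rig import arm gives the robot as it stands. Calls block until the motion is done:
- arm.move_to(position, orientation): joint-space move of the TCP to a pose.
- arm.move_l(position, orientation=None, feed=0.15): straight line of the TCP; orientation=None keeps the orientation; feed is the mean speed in m/s.
- arm.move_joints(angles): joint-space move.
- arm.grip(opening): finger opening in m; the grip force is fixed at half the most; returns when the fingers have stopped.
- arm.sleep(seconds).
- arm.solve_ik(position, orientation): joint angles nearest the present ones, or None.
- arm.snapshot(name): name is "scene" or "top" or "wrist"; returns the picture (420x560x3 uint8, red, green, blue); there is no depth.
- arm.get_calibration(name): a dict with "intrinsics" (3x3 intrinsics, pixels), "cam_to_world" (4x4, takes a point from camera to world coordinates). Camera axes: x right, y down, z forward; pixel columns grow to the right and rows downward; lengths in m; the calibration is good to about 2 mm. A picture is of the moment at which its call begins: read the wrist's pose just before it. get_calibration takes no time and is no camera call; for the wrist camera it gives the pose at the moment of the call.
A pose or a line that the arm cannot do raises arm.Unreachable and nothing moves.
- arm.sign_off(): hands the job in; it is judged then, once.
Readings, each from a call of its own:
- arm.current_t(): time.
- arm.current_joint_positions(): joint angles.
- arm.current_dq(): joint speeds.
- arm.current_tau(): joint torques, N m.
- arm.current_ee_pos(): TCP position.
- arm.current_tool_rot(): TCP orientation.
- arm.current_force(): force on the tool from outside, world axes, zero at the start.
- arm.current_torque(): the same for the moment, N m.
- arm.current_width(): finger opening in m.
- arm.current_grasp_force(): force on a finger pad.
Only numpy, scipy, OpenCV 4.12 (cv2) and the standard library are available. Lean on these libraries where they do the work, as an engineer would, in place of code of your own. Each camera call takes 0.05 s, during which the arm holds its last target. There are 200 camera calls.

## Working session

There is one attempt and no reset: what is moved stays moved. The work goes in short steps, each a Python script; the robot and the scene stay as the last script left them, time stands still between calls to the robot, and variables do not carry over. Pictures are saved under pics/ and viewed, at most 10 in all, crops included, and the job is handed in when it is done.

```bash
mkdir -p pics; ls
python3 - <<'E'
from rig import arm
import cv2,numpy as np
np.set_printoptions(precision=4,suppress=True)
ims=[]
for n in("scene","top"):
    im=arm.snapshot(n);cv2.imwrite(f"pics/{n}0.png",im[:,:,::-1]);c=arm.get_calibration(n);print(n,c["intrinsics"],c["cam_to_world"])
print(arm.grip_depth,arm.current_t())
E
```

```text
pics
rig.py
scene [[521.1245   0.     279.2361]
 [  0.     521.1245 210.4373]
 [  0.       0.       1.    ]] [[-0.4869  0.7211 -0.4928  1.0027]
 [ 0.8734  0.3973 -0.2816  0.2498]
 [-0.0073 -0.5675 -0.8233  0.798 ]
 [ 0.      0.      0.      1.    ]]
top [[515.0311   0.     278.4569]
 [  0.     515.0311 211.3834]
 [  0.       0.       1.    ]] [[-0.0138 -0.9963  0.0844  0.4914]
 [-0.9992  0.0106 -0.0379  0.0203]
 [ 0.0368 -0.0848 -0.9957  0.8636]
 [ 0.      0.      0.      1.    ]]
0.0188 0.1
```

View pics/scene0.png

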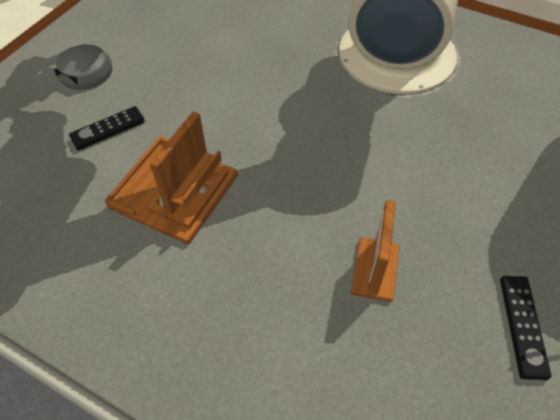

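View pics/top0.png

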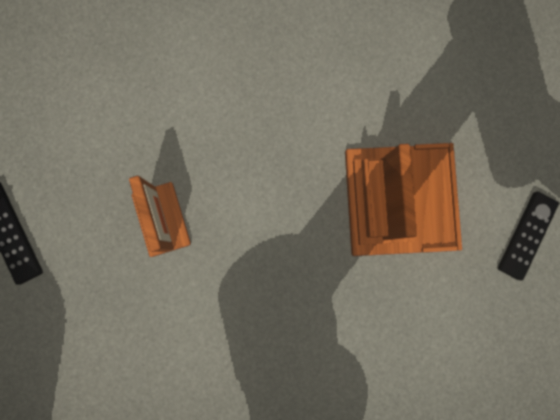

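The scene view shows the rack at about (180,165), with the tray to its left and the picture panel at (380,250). In the top view the base corners are near (347,150), (455,144), (461,249) and (352,255). The tray is on the right (world −y), the ledge is on the left at column ~370, and the picture is at (160,215). Next I'll move the wrist camera above the rack for two close views.

```bash
cat > h.py <<'E'
from rig import arm
import cv2,numpy as np
np.set_printoptions(precision=4,suppress=True)
def ray(c,px,z):
    "pixels (n,2) -> world points on plane z"
    px=np.atleast_2d(np.asarray(px,float)); T=c["cam_to_world"]
    d=np.c_[px,np.ones(len(px))]@np.linalg.inv(c["intrinsics"]).T@T[:3,:3].T; o=T[:3,3]
    return o+d*((z-o[2])/d[:,2])[:,None]
def two(c1,p1,c2,p2):
    "nearest point of two rays, and their gap"
    o,d=[],[]
    for c,p in((c1,p1),(c2,p2)):
        a=ray(c,p,0)[0]; b=c["cam_to_world"][:3,3]; o.append(b); d.append((a-b)/np.linalg.norm(a-b))
    s=np.linalg.lstsq(np.c_[d[0],-d[1]],o[1]-o[0],rcond=None)[0]
    q=o[0]+s[0]*d[0]; r=o[1]+s[1]*d[1]
    return (q+r)/2,np.linalg.norm(q-r)
def rot(yaw):
    "tool down, tool y axis at yaw (deg) in world"
    a=np.radians(yaw); y=np.array([np.cos(a),np.sin(a),0]); z=np.array([0,0,-1.])
    return np.c_[np.cross(y,z),y,z]
E
python3 - <<'E'
from h import *
c=arm.get_calibration("top")
P=ray(c,[(347,150),(455,144),(461,249),(352,255)],.018);print(P,P.mean(0))
w=arm.get_calibration("wrist");p=arm.current_ee_pos();R=arm.current_tool_rot()
T=w["cam_to_world"];print("cam in tool",R.T@(T[:3,3]-p),R.T@T[:3,:3],w["intrinsics"][0,0],R)
ctr=P.mean(0)
for yaw in(-90,90):
  for z in(.2,.35,.4): print(yaw,z,arm.solve_ik([ctr[0],ctr[1],z],rot(yaw)))
E
```

```text
[[ 0.665  -0.1281  0.018 ]
 [ 0.6741 -0.3118  0.018 ]
 [ 0.4972 -0.3142  0.018 ]
 [ 0.4898 -0.1319  0.018 ]] [ 0.5815 -0.2215  0.018 ]
cam in tool [ 0.0796 -0.0008 -0.1705] [[-0.0006 -0.9593 -0.2822]
 [ 1.     -0.0007  0.0002]
 [-0.0004 -0.2822  0.9593]] 326.79208945564085 [[ 0.9499  0.3124 -0.0002]
 [ 0.3124 -0.9499  0.0011]
 [ 0.0001 -0.0011 -1.    ]]
-90 0.2 [-26.3488  28.7983  78.5102  -0.      72.6915  63.6512]
-90 0.35 [-26.3488  22.7793  65.1878  -0.      92.0329  63.6512]
-90 0.4 [-26.3488  21.792   59.4635  -0.      98.7446  63.6512]
90 0.2 [ -26.3488   28.7983   78.5102   -0.       72.6915 -116.3488]
90 0.35 [ -26.3488   22.7793   65.1878   -0.       92.0329 -116.3488]
90 0.4 [ -26.3488   21.792    59.4635   -0.       98.7446 -116.3488]
```

Run:
```python
from h import *
import pickle
S={}
for i,(x,y) in enumerate([(.53,-.32),(.53,-.09)]):
    arm.move_to([x,y,.28],rot(-90)); c=arm.get_calibration("wrist"); im=arm.snapshot("wrist"); S[i]=(c,im)
pickle.dump(S,open("s.pkl","wb"))
cv2.imwrite("pics/w01.png",cv2.resize(np.vstack([S[0][1],S[1][1]])[:,:,::-1],(448,672))[:600] if 0 else np.hstack([cv2.resize(S[i][1],(400,300)) for i in(0,1)])[:,:,::-1])
cv2.imwrite("pics/w0.png",S[0][1][:,:,::-1]);cv2.imwrite("pics/w1.png",S[1][1][:,:,::-1]);print(arm.current_t())
```

```text
2.725
```

View pics/w0.png

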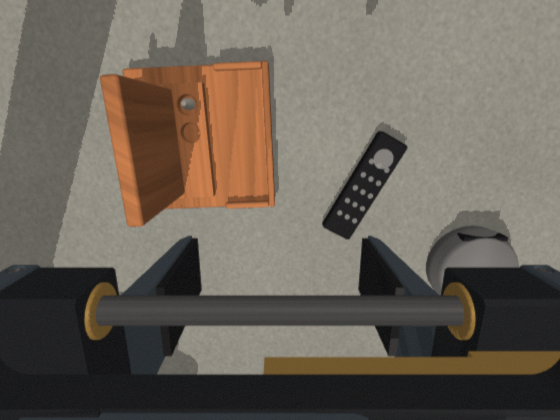

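View pics/w1.png

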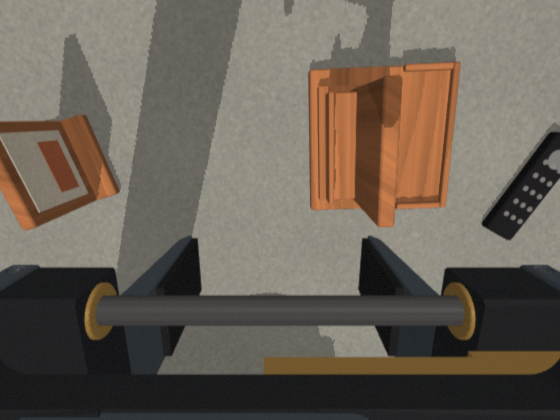

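The first wrist view shows the panel top strip running from (112,77) to (135,224), and the seated pin at (188,103). The second shows the strip running to its near end at (388,224), with the base's outer corners near (310,70), (460,63), (446,206) and (312,209). I'll enlarge both to read the corners.

Run:
```python
import cv2,numpy as np
a=cv2.imread("pics/w0.png")[50:240,95:285];b=cv2.imread("pics/w1.png")[50:240,290:480]
cv2.imwrite("pics/z.png",cv2.resize(np.hstack([a,b]),None,fx=2.1,fy=3,interpolation=cv2.INTER_CUBIC))
```

```text
(no output)
```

View pics/z.png

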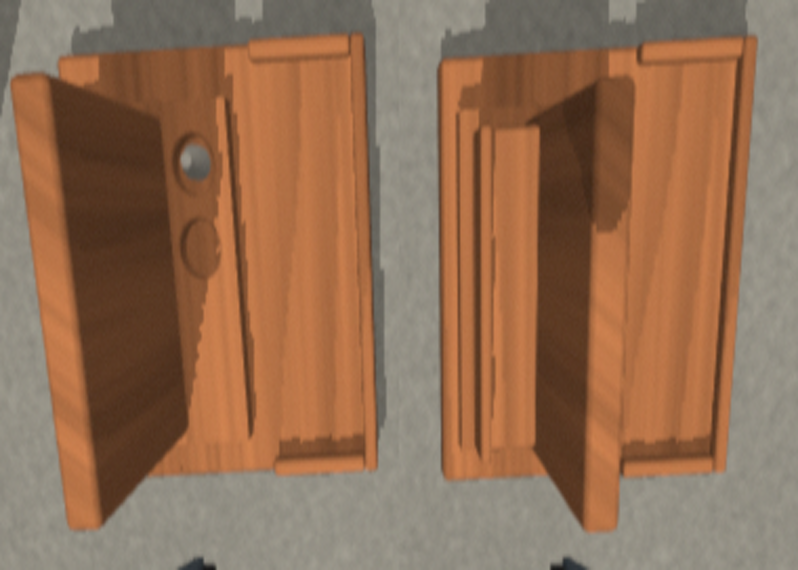

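The enlargement gives usable corners for the panel top, foot and base in both views. I'll triangulate them.

Run:
```python
from h import *
import pickle
S=pickle.load(open("s.pkl","rb"));c0,c1=S[0][0],S[1][0]
A=lambda X,Y:(95+X/2.1,50+Y/3); B=lambda X,Y:(290+(X-399)/2.1,50+Y/3)
def ln(n,p,q): 
    d=(q-p)[:2];print(n,p,q,"dir",np.degrees(np.arctan2(d[1],d[0])),"len",np.linalg.norm(d))
T=[two(c0,A(*a),c1,B(*b)) for a,b in [((13,76),(597,78)),((52,74),(632,80)),((68,527),(583,528)),((103,524),(617,528))]]
for t in T: print("panel",t)
P=np.array([t[0] for t in T]);print("centre",P.mean(0))
ln("paneldir",(P[2]+P[3])/2,(P[0]+P[1])/2)
R=[two(c0,A(*a),c1,B(*b)) for a,b in [((60,58),(441,62)),((362,36),(756,38)),((376,467),(724,470))]]
for t in R: print("base",t)
a,b=ray(c1,[B(441,62),B(445,478)],.018);ln("base left",b,a)
a2,b2=ray(c1,[B(756,38),B(724,470)],.028);ln("base right w1",b2,a2)
a3,b3=ray(c0,[A(362,36),A(376,467)],.028);ln("base right w0",b3,a3)
fl=ray(c1,[B(459,108),B(462,447)],.032);ln("foot left",fl[1],fl[0])
fr=ray(c0,[A(218,95),A(248,437)],.032);ln("foot right",fr[1],fr[0])
f=np.vstack([fl,fr]).mean(0);print("foot centre",f)
# base frame: centre of four corners, origin 35 mm back
M=(a+b)/2;N=((a2+b2)/2+(a3+b3)/2)/2;x=(N-M)[:2];x/=np.linalg.norm(x)
print("base yaw x",np.degrees(np.arctan2(x[1],x[0])),"len",np.linalg.norm((N-M)[:2]),"origin",((M+N)/2)[:2]-.035*x)
# pin/hole centre seen in w0, foot top
print("hole",ray(c0,A(195,160),.032),"hole2",ray(c0,A(201,248),.032))
```

```text
panel (array([ 0.6423, -0.1759,  0.1645]), np.float64(0.0002044987982236166))
panel (array([ 0.6425, -0.1902,  0.1626]), np.float64(0.0007978691180593771))
panel (array([ 0.5144, -0.1808,  0.1659]), np.float64(0.0001808424579675241))
panel (array([ 0.5147, -0.1958,  0.1653]), np.float64(0.0007382479582089627))
centre [ 0.5784 -0.1857  0.1646]
paneldir [ 0.5145 -0.1883  0.1656] [ 0.6424 -0.183   0.1636] dir 2.355269874436644 len 0.1279293566285056
base (array([ 0.6661, -0.1286,  0.0142]), np.float64(0.0006867765102584708))
base (array([ 0.6727, -0.306 ,  0.0264]), np.float64(0.00012207316621729088))
base (array([ 0.4955, -0.3129,  0.0265]), np.float64(0.000724989085326706))
base left [ 0.4893 -0.1353  0.018 ] [ 0.6653 -0.1283  0.018 ] dir 2.2882855731107834 len 0.1760530997362336
base right w1 [ 0.4956 -0.3121  0.028 ] [ 0.6725 -0.3052  0.028 ] dir 2.2377579731354524 len 0.17710731059537138
base right w0 [ 0.4963 -0.3129  0.028 ] [ 0.6724 -0.3061  0.028 ] dir 2.2245508074280917 len 0.1762334971684554
foot left [ 0.5073 -0.1441  0.032 ] [ 0.6465 -0.1377  0.032 ] dir 2.6336504457563166 len 0.1392918441772433
foot right [ 0.5111 -0.2331  0.032 ] [ 0.6504 -0.2242  0.032 ] dir 3.6336127739803312 len 0.1396325862231807
foot centre [ 0.5788 -0.1848  0.032 ]
base yaw x -87.76822236964539 len 0.17744778711105078 origin [ 0.5794 -0.1855]
hole [[ 0.626  -0.2092  0.032 ]] hole2 [[ 0.5914 -0.21    0.032 ]]
```

Run:
```python
from h import *
p=np.array([.5788,-.1856]);Y=-87.7
arm.move_to([*p,.24],rot(Y)); arm.move_l([*p,.128],feed=.12)
print("f",arm.current_force(),arm.current_ee_pos())
arm.grip(0.0);print("w",arm.current_width(),arm.current_grasp_force(),arm.current_force())
z=arm.current_ee_pos()[2]
arm.move_l([*p,z+.02],feed=.05);print(arm.current_force(),arm.current_torque())
arm.move_l([*p,z+.075],feed=.1);print(arm.current_force(),arm.current_torque(),arm.current_ee_pos(),z)
arm.move_to([*p,z+.075],rot(Y+180));print(arm.current_joint_positions(),arm.current_width(),arm.current_t())
S=[arm.snapshot(n) for n in("scene","top")]
for n,s in zip("st",S): cv2.imwrite(f"pics/l{n}.png",s[:,:,::-1])
a=cv2.resize(S[0][80:270,80:270],(400,570));b=cv2.resize(S[1][110:280,310:490],(400,570))
cv2.imwrite("pics/lift.png",np.hstack([a,b])[:,:,::-1])
```

```text
f [-0.7811  0.9214  0.1594] [ 0.5792 -0.1857  0.1288]
w 0.015830028708052963 29.995354413986206 [-0.1204 -0.1909  0.2959]
[-0.7201  0.3238 -3.3207] [0.0514 0.0459 0.0576]
[-0.4244  0.4673 -3.3658] [ 0.0077 -0.0366  0.0155] [ 0.5785 -0.1854  0.2024] 0.12799891455158682
[ -23.4048   27.4846   80.4325    0.0015   72.089  -115.6782] 0.01582384547784177 9.4833
```

View pics/lift.png

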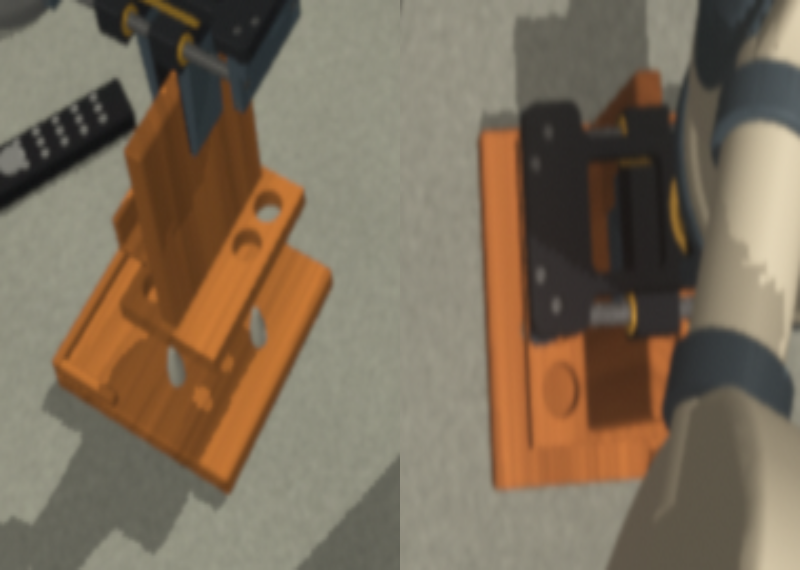

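The scene view shows the rack held upright above the base and clear of both pins, with its ledge now on the tray side. The two rear holes are at crop pixels (268,205) and (247,243), which I'll use to check the rack's pose. Then I'll lower it with a force guard.

Run:
```python
from h import *
o=np.array([.5794,-.1855]);yaw=np.radians(-87.77);x=np.array([np.cos(yaw),np.sin(yaw)]);y=np.array([-x[1],x[0]])
c=arm.get_calibration("scene")
H=ray(c,[(80+268/2.105,80+205/3),(80+247/2.105,80+243/3)],.107)[:,:2]-o
print("holes in base frame mm",1e3*np.c_[H@x,H@y])
f0=arm.current_force()[2];p=o;z=.203;R=rot(92.23);ok=1
if np.abs(1e3*np.c_[H@x,H@y]-[[-24,-45],[-24,-12]]).max()>6: raise SystemExit("pose off")
arm.move_l([*p,.166],R,feed=.08)
for z in np.arange(.161,.1265,-.004):
    arm.move_l([*p,max(z,.128)],R,feed=.04);f=arm.current_force();print(round(z,3),f,arm.current_ee_pos()[2])
    if f[2]-f0>8: break
print(arm.current_t(),arm.current_width())
```

```text
holes in base frame mm [[-25.4556 -44.1213]
 [-25.1542 -11.6381]]
0.161 [-0.0881  0.37   -3.6499] 0.16098347487035852
0.157 [-0.188  -1.0694 -1.9122] 0.15674058645587266
0.153 [ 0.2352  0.1377 -3.352 ] 0.15267322004311154
0.149 [-0.0269 -0.7212 -3.2846] 0.14870761389844317
0.145 [-0.1531  0.4898 -3.7698] 0.14470857087122127
0.141 [-0.8434 -0.3719 -2.7861] 0.14070021222531567
0.137 [ 0.3289  0.5971 -3.9885] 0.13672448409010352
0.133 [ 0.229   0.4713 -3.0997] 0.1327248014136953
0.129 [ 0.375   0.7403 -3.3537] 0.12870523814866947
12.475 0.01599172896041033
```

Holes line up within 1.5 mm and nothing touched on the way down. Now I'll settle it until contact, release, retreat and look.

Run:
```python
from h import *
p=[.5794,-.1855];R=rot(92.23);f0=-3.4
for z in np.arange(.128,.123,-.0007):
    arm.move_l([*p,z],R,feed=.03);arm.sleep(.1);f=arm.current_force();print(round(z,4),f[2],arm.current_ee_pos()[2])
    if f[2]-f0>3.5: break
arm.grip(.05);arm.sleep(.2);print(arm.current_width(),arm.current_force())
q=arm.current_ee_pos()
arm.move_l([q[0],q[1],.23],feed=.12)
arm.move_to([.50,.03,.28],rot(92.23))
c=arm.get_calibration("wrist")
S=[arm.snapshot(n) for n in("scene","top")]
a=cv2.resize(S[0][80:270,80:270],(400,570));b=cv2.resize(S[1][110:280,310:490],(400,570))
cv2.imwrite("pics/end.png",np.hstack([a,b])[:,:,::-1]);cv2.imwrite("pics/endtop.png",S[1][:,:,::-1]);print(arm.current_t())
```

```text
0.128 -2.754239118879325 0.12801824283034677
0.1273 8.652519154921345 0.12798176044415213
0.04989356631760977 [-0.8353 -0.3579  0.5773]
16.1
```

View pics/end.png

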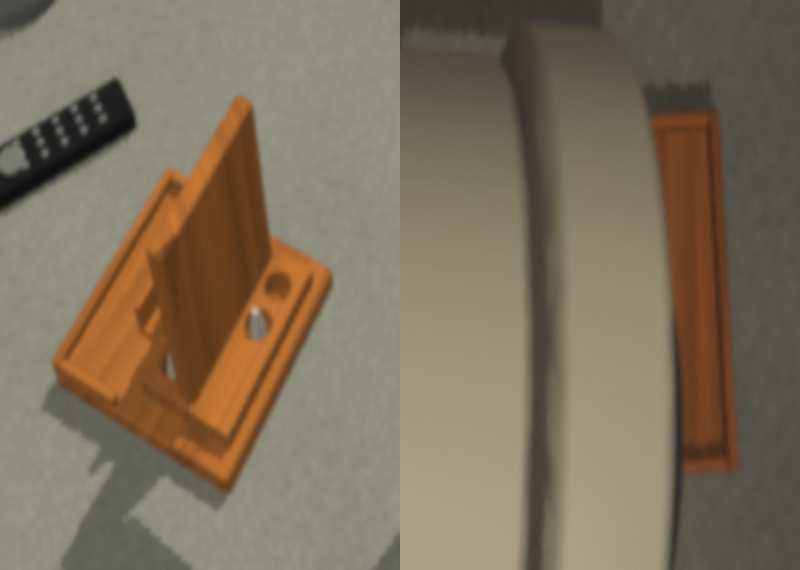

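The final view shows the rack upright and the foot flat on the base. A pin shows in the hole at (258,322), and the ledge faces the tray. The arm met contact at the same height where it first gripped the rack, so the rack is fully down. I'll check that the picture panel hasn't moved, then hand in.

Run:
```python
from h import *
a=cv2.imread("pics/scene0.png")[:,:,::-1];b=arm.snapshot("scene")
m=lambda i:cv2.moments(cv2.inRange(cv2.cvtColor(np.ascontiguousarray(i[190:310,340:410]),cv2.COLOR_RGB2HSV),(3,120,60),(20,255,255)),True)
for i in(a,b): k=m(i);print(k["m00"],k["m10"]/k["m00"],k["m01"]/k["m00"])
print(arm.current_t(),arm.sign_off())
```

```text
2707.0 37.23974879940894 72.22238640561507
2706.0 37.25979305247598 72.12490761271249
the job is handed in; nothing more can be done
16.15 None
```

The rack is turned round and seated fully down on both pins with its ledge facing the tray; I let go, the picture panel did not move, and the job was handed in at 16.15 s.

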